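# Lower the inspection probe into the mast tube and hold it centred

## Robot

A 7-joint arm with a two-finger parallel gripper is mounted at the origin on the work surface. World frame = base frame: x ahead of the robot, y to its left, z up, the work surface at z = 0. Lengths are in mm, angles in degrees, forces in N, time in s.
With the tool pointing down it reaches from about 425 to 925 mm from the base axis. Payload 6.8 kg.
Tool frame: the origin (TCP) lies midway between the tips of the shut fingers; the grasp point (between the pads) lies 19 mm behind it (env.grasp_offset is the distance from the TCP to the grasp point, in mm); z points along the fingers, y is the line along which they close (so a half turn about z gives the same grasp; the last joint's range is limited). The gripper opens to 88 mm and grips with 3 to 60 N. Pads are 20 mm wide; open, the fingers measure 115 mm over their backs; the gripper's body (75 mm by 178 mm) begins 61 mm behind the grasp point.
Start: joints at [-74.605, 27.33, 1.283, 89.118, -0.659, 63.558, -4.761], TCP at [248.362, 627.666, 222.664] pointing down, gripper open.
Joint ranges: [-169.35, 169.35], [-19.33, 120.38], [-80.79, 83.38], [13.8, 139.57], [-78.32, 258.32], [9.67, 109.79], [-169.56, 169.56]. Speed limits (degrees/s): [136.94, 136.94, 180, 180, 180, 180, 180].

## Interface

Orientations are given as a 3x3 rotation matrix whose columns are the frame's x, y, z axes.
In Python, from plant import readout, vision, job_done, env gives the robot as it stands. The module is installed in compiled form; this text tells all that it offers.
- The arm moves only by the tool carry_out, never from a script. Its argument "plan" is a list that holds one entry, the list of rows, each a list of 7 numbers: the shift along the world's x, y, z in fractions of the full range, 1 being 600 mm, then the turn, a rotation vector about the world's x, y, z in normalised numbers (1 is 180 degrees), then the finger opening in mm, from 0 to 87.8. In form: [[[tx, ty, tz, ax, ay, az, grip], ...]]. A call has 1 to 20 rows; each row is the pose to reach, as a shift and turn from the pose commanded when the call began; what a row does not reach only later rows make up. A row lasts 1/10 s, in which the tool goes at most 50 mm and 8.59 degrees, less where a joint would pass 70% of its speed; a pose out of reach is approached as far as the arm can. No shift or turn number may pass 1 either way. A call with a gripper value outside its range is refused whole. The fingers move at their own pace and stop on an object; "squeeze" is the grip in N (left out, the last holds). Time passes only in rows, so rows that repeat a pose let the fingers close. It gives the time, the measured TCP pose, the force, the opening and the grip force at its end, in the units of the state.
- readout.read_state(): the state, without advancing time (a new reading comes with each control period).
- vision.capture(name): name is "side" or "top" or "wrist"; returns a dict with "image" (420x560x3 uint8, red, green, blue), "fx", "fy", "cx", "cy" (pixels), "k1" (the pictures are not rectified: a ray, as slopes to the right and down, at radius r is drawn at 1 + k1 r^2 times it, then the intrinsics apply), "pose" (4x4, takes a point from camera to world coordinates). Camera axes: x right, y down, z forward; pixel columns grow to the right and rows downward; lengths in mm; the calibration is good to about 2 mm. A picture is of the moment at which its call begins. There is no depth.
- job_done(): hands the job in; it is judged then, once.
The state is a dict: "clock": time; "joint_pos": joint angles; "dq": joint speeds; "joint_torque": joint torques, N m; "ee_pos": TCP position; "ee_rot": TCP orientation; "contact_force": force on the tool from outside, world axes, zero at the start; "ft_torque": the same for the moment, N m; "finger_gap": finger opening in mm; "finger_force": force on a finger pad.
Only numpy, scipy, OpenCV 4.12 (cv2) and the standard library are available. Lean on these libraries where they do the work, as an engineer would, in place of code of your own. Each camera call takes 0.05 s, during which the arm holds its last target. There are 200 camera calls.

## Task

First swing the bench lamp, which stands over the upright black mast tube, aside to the robot's left by 60 degrees or more and leave it there. Then take the orange-handled inspection probe out of its blue stand and lower its rod straight down into the tube's bore, never letting the probe touch the tube or its collar, until the yellow band on the rod is level with the top of the collar. Finish while still holding the probe there, still, upright and centred in the bore, and leave the other things on the bench where they are.

Things in the scene. Friction and masses are not known exactly. Their poses are not given: they have to be found in the camera images.
- lamp (a joint): Lamp arm: bar (top 146 mm above the bench) on a fixed upright post, with a round white head, 70 mm diameter, underside 127, top 150 mm above the bench, centre 150 mm from the post's axis. Rad: 0 = head right above the mast tube; grows to 1.75 as it swings, clockwise from above, to the robot's left (+y). Stiff (about 2 N at the head), stays where left. Starts at 0 to 0.22.
- lamp_handle (a point): Point on the axis of the lamp's red upright grip peg (16 mm diameter, round, standing 40 mm above the middle of the lamp head, from 150 to 190 mm above the bench); the point is 172 mm above the bench, 18 mm below the peg's top. It moves with the lamp.
- lamp_hinge (a point): Point on the vertical hinge axis of the lamp at the same height as lamp_handle (172 mm); the post and hub (32 mm diameter) end below it, 154 mm above the bench. The post stands on the far side of the mast tube, 150 mm from it.
- bore_mouth (a point): Centre of the open top of the bore, level with the collar's top, 100 mm above the bench. Bore vertical, round, 22 mm diameter, 88 mm deep. Black mast tube 52 mm diameter, aluminium collar 64 mm diameter, 10 mm high; fixed on a 280 x 120 x 12 mm steel base plate that also carries the lamp post; two yellow clamp blocks at its foot.
- mast: The fixed black mast tube with its collar (see bore_mouth). Origin on its axis at its foot, 12 mm above the bench; z up.
- probe: Inspection probe, 0.12 kg: steel rod 10 mm diameter, 105 mm long, below a coaxial square orange handle 24 x 24 x 50 mm high. Origin at the rod's tip, z up the rod, x and y square to the handle's faces. Starts upright: rod through a 14 mm hole in the stand's top plate, handle resting on it (tip 15 mm, handle 120 to 170 mm above the bench). Lifts straight out.
- probe_tip (a point): Centre of the rod's lower end (the probe's origin).
- probe_band (a point): Centre of the 4 mm high yellow band on the rod, on its axis, 60 mm above the tip, 45 mm below the handle's underside.
- stand: Blue probe stand, fixed to the bench: foot 80 x 80 x 10 mm, four thin posts, top plate 64 x 64 x 10 mm with its top 120 mm above the bench. Origin at the centre of its underside; z up.
- bottle: Bystander: yellow bottle, 40 mm diameter, 100 mm high, upright, loose. Origin at the centre of its underside. Stand and bottle swap places: one is on the right of the work, the other on the left.
- screwdriver: Bystander: green-handled screwdriver, 190 mm long, lying loose, handle to its -x, tip to its +x.
- knife_case: Bystander: blue plastic case 85 x 35 x 22 mm, loose. Origin at the centre of its underside.
Mind the look-alikes: they are no part of the job. There is more than one size of the probe; the job needs the middle-sized.

How it is judged:
By the outcome, as a careful person would: the job done as asked, in the order asked, and still so for the second after the job is handed in, while the arm keeps its last pose, push and grip.
It also fails if it takes over 58 s, if anything falls off the work surface, if the arm or the gripper's body presses on something with over 40 N, if the wrist force passes 120 N, or if a joint passes its speed limit or range.

## Working session

There is one attempt and no reset: what is moved stays moved. The work goes in short steps, Python scripts to look and compute and a tool call to move; the robot and the scene stay as the last step left them, time stands still between calls to the robot, and variables do not carry over. Pictures are saved under pics/ and viewed, at most 10 in all, crops included, and the job is handed in when it is done.

Besides the shell and the picture viewer there is one more tool, called after ">>>" as name([rows], argument=value, ...), one row to a line, values as JSON. carry_out: Moves the arm, as the interface text tells. Its arguments: {"type":"object","properties":{"plan":{"type":"array","items":{"type":"array","items":{"type":"array","items":{"type":"number"}}}},"squeeze":{"type":"number"}},"required":["plan"]}

```bash
mkdir -p pics
cat > h.py <<'E'
import numpy as np, cv2
from plant import readout, vision, job_done, env
def cap(name,tag):
    c=vision.capture(name); cv2.imwrite(f'pics/{tag}.png',c['image'][:,:,::-1])
    np.savez(f'pics/{tag}.npz',**{k:np.array(v) for k,v in c.items()}); return c
def load(tag): return np.load(f'pics/{tag}.npz')
def ray(c,u,v):
    k=float(c['k1']); d=np.array([(u-c['cx'])/c['fx'],(v-c['cy'])/c['fy']]); s=d.copy()
    for _ in range(30): s=d/(1+k*(s@s))
    P=c['pose']; r=P[:3,:3]@np.array([s[0],s[1],1]); return P[:3,3],r
def atz(c,u,v,z):
    o,r=ray(c,u,v); return o+r*(z-o[2])/r[2]
def proj(c,p):
    P=c['pose']; q=P[:3,:3].T@(np.array(p,float)-P[:3,3]); s=q[:2]/q[2]; s=s*(1+float(c['k1'])*(s@s))
    return np.array([c['fx']*s[0]+c['cx'],c['fy']*s[1]+c['cy']])
def tri(obs):
    A=np.zeros((3,3));b=np.zeros(3)
    for c,u,v in obs:
        o,r=ray(c,u,v); r=r/np.linalg.norm(r); M=np.eye(3)-np.outer(r,r); A+=M;b+=M@o
    return np.linalg.solve(A,b)
E
python3 - <<'E'
from h import *
for n in ['side','top','wrist']:
    c=cap(n,n+'0'); print(n,c['pose'].round(2).tolist(),c['fx'],c['k1'])
a=[cv2.imread(f'pics/{n}0.png') for n in ['side','top']]
print(readout.read_state())
E
```

```text
side [[0.79, -0.33, 0.52, -115.39], [-0.62, -0.41, 0.67, -875.56], [-0.01, -0.85, -0.53, 785.05], [0.0, 0.0, 0.0, 1.0]] 467.67579305869305 -0.10884871336417591
top [[0.08, -0.98, 0.2, 263.84], [-1.0, -0.08, 0.01, -30.58], [0.0, -0.2, -0.98, 1420.5], [0.0, 0.0, 0.0, 1.0]] 463.38769971363837 -0.08290607224349993
wrist [[0.37, 0.9, 0.23, 185.17], [0.93, -0.36, -0.09, 653.79], [-0.0, 0.25, -0.97, 384.44], [0.0, 0.0, 0.0, 1.0]] 350.55431089182645 -0.06224455866343364
{'clock': 0.15, 'joint_pos': array([-74.60589541,  27.36667463,   1.28260714,  89.16113899,
        -0.66104488,  63.55740904,  -4.76069358]), 'dq': array([-0.07828719, -0.17036278,  0.0618992 , -0.1336746 , -0.0043159 ,
        0.01726187,  0.0061878 ]), 'joint_torque': array([ 2.40313770e-03, -5.83292878e+01,  1.53668504e+00, -2.72879380e+01,
       -5.41513972e-02,  1.44479345e-02,  8.95953008e-05]), 'ee_pos': array([248.20677112, 627.24424385, 221.91589298]), 'ee_rot': array([[-9.29846668e-01,  3.67946998e-01, -4.25590694e-04],
       [ 3.67947236e-01,  9.29845775e-01, -1.29077233e-03],
       [-7.92020965e-05, -1.35681527e-03, -9.99999076e-01]]), 'contact_force': array([-0.23069811, -0.49051463,  0.37734351]), 'ft_torque': array([0.00697926, 0.01425546, 0.00311299]), 'finger_force': 0.0, 'finger_gap': 87.69958669355385}
```

View pics/side0.png

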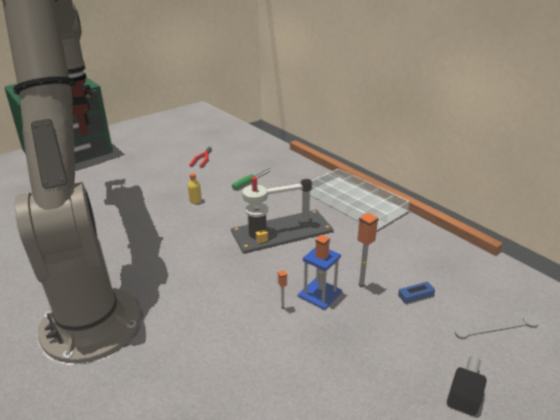

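View pics/top0.png

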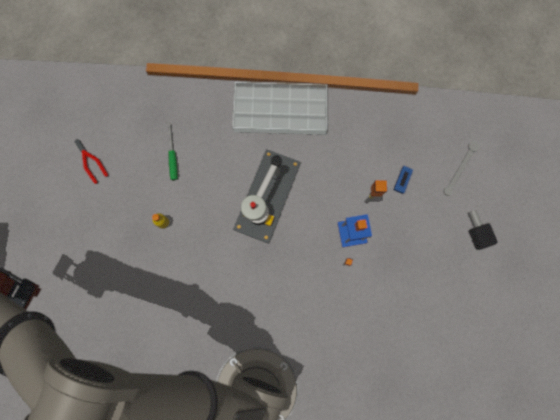

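The side view shows the lamp head at about (255,194), its hub at (306,185), the stand at (321,275) and the middle probe at (322,247). In the top view the lamp head is at (255,207), the hub at (277,160) and the probe in its stand at (362,225). The small and large look-alike probes stand on either side of it. I'll enlarge these areas to measure.

Run:
```python
import cv2
a=cv2.imread('pics/side0.png')[170:310,230:350]; b=cv2.imread('pics/top0.png')[145:275,225:385]
a=cv2.resize(a,None,fx=4,fy=4,interpolation=3); b=cv2.resize(b,None,fx=5,fy=4.5,interpolation=3)
cv2.imwrite('pics/c1.png',a); cv2.imwrite('pics/c2.png',b); print(a.shape,b.shape)
```

```text
(560, 480, 3) (585, 800, 3)
```

View pics/c1.png

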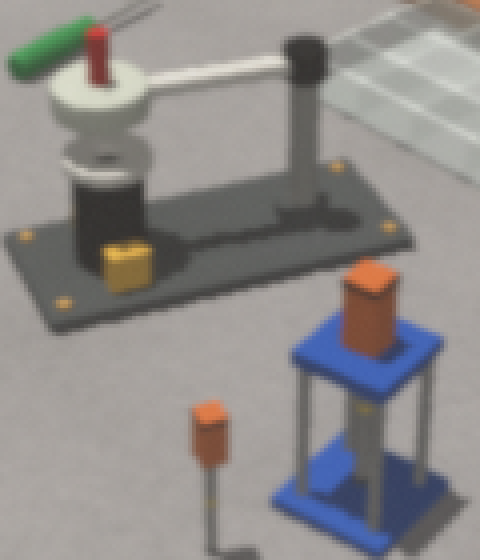

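View pics/c2.png

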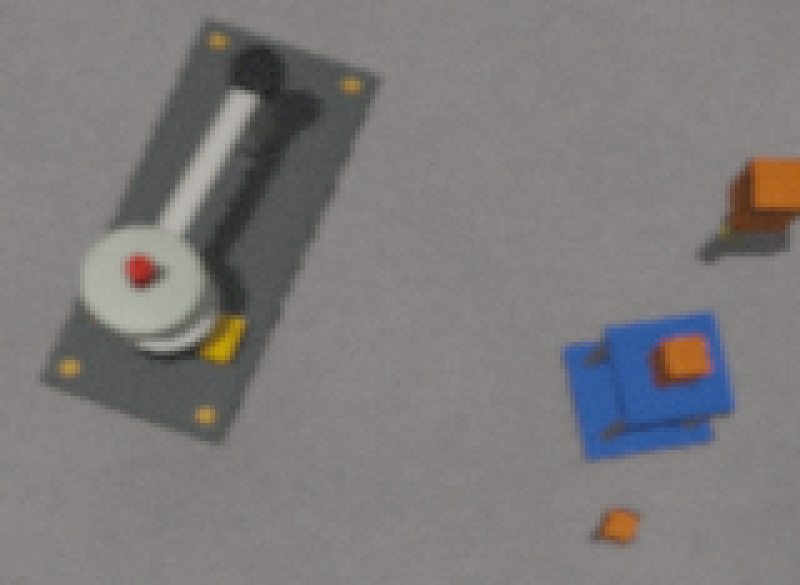

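Run:
```python
from h import *
S=load('side0');T=load('top0')
s=lambda x,y:(230+(x+.5)/4-.5,170+(y+.5)/4-.5)
t=lambda x,y:(225+(x+.5)/5-.5,145+(y+.5)/4.5-.5)
for n,a,b,z in [('peg',(98,30),(142,264),190),('hub',(306,44),(258,68),154),('probe',(371,276),(688,356),170)]:
    print(n,'S',atz(S,*s(*a),z).round(1),'T',atz(T,*t(*b),z).round(1),'tri',tri([(S,*s(*a)),(T,*t(*b))]).round(1))
print('head T',atz(T,*t(143,280),150).round(1),'S',atz(S,*s(99,87),150).round(1))
print('plateT',[atz(T,*t(*p),120).round(1)[:2].tolist() for p in [(605,327),(714,311),(733,410),(621,428)]])
print('probetopT',[atz(T,*t(*p),170).round(1)[:2].tolist() for p in [(665,340),(708,334),(713,374),(670,380)]])
print('baseT',[atz(T,*t(*p),12).round(1)[:2].tolist() for p in [(208,18),(382,78),(222,443),(40,380)]])
print('baseS',[atz(S,*s(*p),12).round(1)[:2].tolist() for p in [(5,235),(340,163),(414,240),(55,325)]])
print('collarS',atz(S,*s(107,155),100).round(1))
```

```text
peg S [516.5  49.  190. ] T [516.   45.5 190. ] tri [515.   45.7 192. ]
hub S [656.1  -5.4 154. ] T [654.9  -7.1 154. ] tri [654.5  -7.2 155.3]
probe S [ 485.5 -257.1  170. ] T [ 486.3 -256.6  170. ] tri [ 486.2 -256.6  169.4]
head T [514.2  46.6 150. ] S [511.3  43.3 150. ]
plateT [[510.2, -217.3], [525.3, -279.4], [462.6, -292.7], [446.4, -229.4]]
probetopT [[495.2, -243.5], [500.7, -267.1], [476.2, -270.8], [470.7, -247.3]]
baseT [[733.1, 30.1], [697.5, -83.4], [432.7, -2.9], [467.1, 112.1]]
baseS [[466.7, 108.9], [723.3, 27.8], [694.7, -84.9], [433.3, -4.5]]
collarS [509.7  34.8 100. ]
```

Careful with the scale: shifts go in shares of 600 mm and turns go in shares of 180 degrees. That gives: -581.2 mm is -0.9687, 267.6 mm is 0.446.

>>> carry_out([
  [[0.005, -0.01, 0, 0, 0, 0, 87], [0.0183, -0.0383, 0.0033, 0, 0, 0, 87], [0.04, -0.0867, 0.0083, 0, 0, 0, 87], [0.0683, -0.15, 0.0083, 0, 0, 0, 87], [0.1017, -0.2217, 0.0083, 0, 0, 0, 87], [0.1367, -0.2967, 0.0083, 0, 0, 0, 87], [0.1717, -0.3717, 0.0083, 0, 0, 0, 87], [0.2067, -0.4467, 0.0083, 0, 0, 0, 87], [0.2417, -0.5233, 0.0083, 0, 0, 0, 87], [0.2767, -0.6, 0.0083, 0, 0, 0, 87], [0.3117, -0.6767, 0.0083, 0, 0, 0, 87], [0.345, -0.75, 0.0083, 0, 0, 0, 87], [0.3767, -0.8183, 0.0083, 0, 0, 0, 87], [0.4033, -0.8767, 0.0083, 0, 0, 0, 87], [0.4233, -0.92, 0.0083, 0, 0, 0, 87], [0.4367, -0.9483, 0.005, 0, 0, 0, 87], [0.4433, -0.9633, 0.0033, 0, 0, 0, 87], [0.446, -0.9687, 0, 0, 0, 0, 87], [0.446, -0.9687, 0, 0, 0, 0, 87], [0.446, -0.9687, 0, 0, 0, 0, 87]],
])

```text
clock: 2.15
ee_pos: [515.5, 47.6, 222.5]
ee_rot: [[-0.93, 0.366, -0.001], [0.366, 0.93, 0.0], [0.001, 0.0, -1.0]]
contact_force: [0.4, -0.0, 1.1]
finger_gap: 87.4
finger_force: 0.0
```

Run:
```python
from h import *
c=cap('wrist','w1');s=readout.read_state();print(s['clock'],s['ee_pos'],s['ee_rot'].round(3).tolist(),s['joint_pos'].round(1))
print(proj(c,[516,46.5,190]),proj(c,[655,-6.5,154]),proj(c,[s['ee_pos'][0],s['ee_pos'][1],190]))
# large probe top
S=load('side0');T=load('top0');print(tri([(S,369,217),(T,380.5,184)]))
```

```text
2.2 [515.61210599  47.68010054 222.61984786] [[-0.931, 0.366, -0.0], [0.366, 0.931, 0.0], [0.0, 0.0, -1.0]] [-28.8  12.6  19.4 111.5  -5.   56.7  61.5]
[278.01023104 236.70477955] [281.07119083 395.25648284] [279.63133246 235.4291231 ]
[ 593.24181613 -296.01662901  203.53660101]
```

View pics/w1.png

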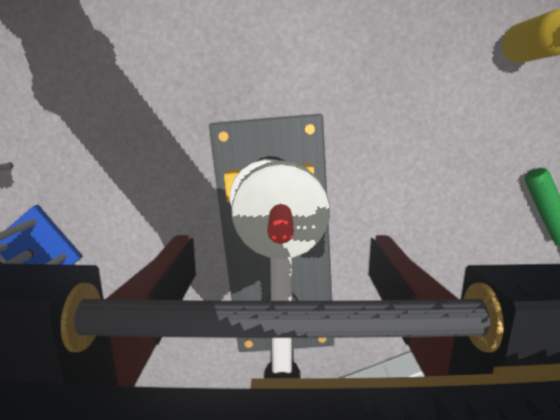

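The peg appears at about (281,233), which matches the predicted (278,237). The open fingers straddle it, so I'm descending and gripping.

Converted, -66 mm is -0.11, -65 mm is -0.1083.

>>> carry_out([
  [[0, -0.0008, -0.0067, 0, 0, 0, 60], [0, -0.0017, -0.0233, 0, 0, 0, 50], [0, -0.0017, -0.045, 0, 0, 0, 50], [0, -0.0017, -0.0667, 0, 0, 0, 50], [0, -0.0017, -0.0867, 0, 0, 0, 50], [0, -0.0017, -0.1017, 0, 0, 0, 50], [0, -0.0017, -0.1083, 0, 0, 0, 50], [0, -0.0017, -0.11, 0, 0, 0, 40], [0, -0.0017, -0.11, 0, 0, 0, 25], [0, -0.0017, -0.11, 0, 0, 0, 20], [0, -0.0017, -0.11, 0, 0, 0, 12], [0, -0.0017, -0.11, 0, 0, 0, 12], [0, -0.0017, -0.11, 0, 0, 0, 12], [0, -0.0017, -0.11, 0, 0, 0, 12], [0, -0.0017, -0.11, 0, 0, 0, 12], [0, -0.0017, -0.11, 0, 0, 0, 12]],
], squeeze=20)

```text
clock: 3.8
ee_pos: [516.2, 45.6, 157.0]
ee_rot: [[-0.93, 0.368, 0.001], [0.368, 0.93, 0.0], [-0.0, 0.001, -1.0]]
contact_force: [-0.5, 1.2, 5.0]
finger_gap: 15.4
finger_force: 20.0
```

Run:
```python
import numpy as np
h=np.array([655,-6.5]);p=np.array([515.5,46.7]);a0=np.arctan2(*(p-h)[::-1]);r=np.linalg.norm(p-h);print(np.degrees(a0),r)
n=20
f=[0.5*(1-np.cos(np.pi*i/n)) for i in range(1,n+1)]
print([[round(float(x),1) for x in h+150*np.array([np.cos(a),np.sin(a)])-h-150*np.array([np.cos(a0),np.sin(a0)])] for a in (a0-np.radians(72)*np.array(f))])
```

```text
159.12504929776364 149.3
[[0.4, 1.1], [1.7, 4.3], [4.0, 9.5], [7.4, 16.4], [12.1, 24.7], [18.4, 34.1], [26.1, 44.0], [35.5, 54.0], [46.3, 63.5], [58.2, 72.2], [70.9, 79.6], [84.0, 85.6], [96.8, 90.2], [109.1, 93.3], [120.1, 95.2], [129.7, 96.2], [137.4, 96.5], [143.1, 96.5], [146.5, 96.4], [147.7, 96.4]]
```

Converted, 147.7 mm is 0.2462, 146.5 mm is 0.2442.

>>> carry_out([
  [[0.0007, 0.0018, 0, 0, 0, 0, 12], [0.0028, 0.0072, 0, 0, 0, 0, 12], [0.0067, 0.0158, 0, 0, 0, 0, 12], [0.0123, 0.0273, 0, 0, 0, 0, 12], [0.0202, 0.0412, 0, 0, 0, 0, 12], [0.0307, 0.0568, 0, 0, 0, 0, 12], [0.0435, 0.0733, 0, 0, 0, 0, 12], [0.0592, 0.09, 0, 0, 0, 0, 12], [0.0772, 0.1058, 0, 0, 0, 0, 12], [0.097, 0.1203, 0, 0, 0, 0, 12], [0.1182, 0.1327, 0, 0, 0, 0, 12], [0.14, 0.1427, 0, 0, 0, 0, 12], [0.1613, 0.1503, 0, 0, 0, 0, 12], [0.1818, 0.1555, 0, 0, 0, 0, 12], [0.2002, 0.1587, 0, 0, 0, 0, 12], [0.2162, 0.1603, 0, 0, 0, 0, 12], [0.229, 0.1608, 0, 0, 0, 0, 12], [0.2385, 0.1608, 0, 0, 0, 0, 12], [0.2442, 0.1607, 0, 0, 0, 0, 12], [0.2462, 0.1607, 0, 0, 0, 0, 12]],
])

```text
clock: 5.8
ee_pos: [663.5, 141.7, 156.2]
ee_rot: [[-0.93, 0.368, -0.001], [0.368, 0.93, -0.0], [0.001, -0.001, -1.0]]
contact_force: [-3.2, -0.3, 0.7]
finger_gap: 15.7
finger_force: 20.0
```

Converted, 120 mm is 0.2, 118 mm is 0.1967.

>>> carry_out([
  [[0, 0, 0, 0, 0, 0, 30], [0, 0, 0, 0, 0, 0, 60], [0, 0, 0, 0, 0, 0, 60], [0, 0, 0, 0, 0, 0, 60], [0, 0, 0.005, 0, 0, 0, 60], [0, 0, 0.02, 0, 0, 0, 60], [0, 0, 0.0467, 0, 0, 0, 60], [0, 0, 0.08, 0, 0, 0, 60], [0, 0, 0.1167, 0, 0, 0, 60], [0, 0, 0.1533, 0, 0, 0, 60], [0, 0, 0.1833, 0, 0, 0, 60], [0, 0, 0.1967, 0, 0, 0, 60], [0, 0, 0.2, 0, 0, 0, 60]],
])

```text
clock: 7.1
ee_pos: [664.3, 141.9, 278.6]
ee_rot: [[-0.93, 0.368, 0.003], [0.368, 0.93, 0.001], [-0.002, 0.002, -1.0]]
contact_force: [0.2, -0.3, -0.7]
finger_gap: 59.6
finger_force: 0.0
```

Converted, -399 mm is -0.665, -278 mm is -0.4633, 34.6 degrees is 0.1922.

>>> carry_out([
  [[-0.0033, -0.0083, 0, 0, 0, 0.0056, 70], [-0.0133, -0.03, 0, 0, 0, 0.0167, 70], [-0.03, -0.0683, 0, 0, 0, 0.0278, 70], [-0.0517, -0.1167, 0, 0, 0, 0.0389, 70], [-0.0767, -0.1717, 0, 0, 0, 0.0556, 70], [-0.1017, -0.23, 0, 0, 0, 0.0722, 70], [-0.1267, -0.2883, 0, 0, 0, 0.0889, 70], [-0.1533, -0.3467, 0, 0, 0, 0.1056, 70], [-0.1783, -0.405, 0, 0, 0, 0.1222, 70], [-0.2033, -0.4633, 0, 0, 0, 0.1389, 70], [-0.2283, -0.5183, 0, 0, 0, 0.1556, 70], [-0.25, -0.5683, 0, 0, 0, 0.1667, 70], [-0.2683, -0.61, 0, 0, 0, 0.1778, 70], [-0.2817, -0.64, 0, 0, 0, 0.1833, 70], [-0.29, -0.6567, 0, 0, 0, 0.1889, 70], [-0.2933, -0.6633, 0, 0, 0, 0.1922, 70], [-0.2942, -0.665, 0, 0, 0, 0.1922, 70], [-0.2942, -0.665, 0, 0, 0, 0.1922, 70]],
])

```text
clock: 8.9
ee_pos: [487.2, -256.5, 276.2]
ee_rot: [[-0.974, -0.226, -0.001], [-0.226, 0.974, 0.001], [0.001, 0.001, -1.0]]
contact_force: [0.9, 0.2, 0.4]
finger_gap: 69.8
finger_force: 0.0
```

Run:
```python
from h import *
for n in ['side','top','wrist']: cap(n,n+'2')
c=load('wrist2');s=readout.read_state();print(s['clock'],s['ee_pos'],s['ee_rot'].round(3).tolist(),s['joint_pos'].round(1))
for p in [[486,-256.8,170],[511,36,100]]: print([proj(load(n+'2'),p).round(1) for n in ['side','top','wrist']])
I=[cv2.imread(f'pics/{n}2.png') for n in ['side','top','wrist']]
z=lambda a,f:cv2.resize(a,None,fx=f,fy=f,interpolation=3)
out=np.zeros((600,800,3),np.uint8)
a=z(I[0][185:245,225:325],4);out[:240,:400]=a
b=z(I[1][180:240,215:315],4);out[:240,400:]=b
w=cv2.resize(I[2],(480,360));out[240:600,:480]=w
b=z(I[1][120:230,180:260],3);out[240:570,480:720]=b
cv2.imwrite('pics/m2.png',out)
```

```text
9.05 [ 487.55546606 -256.28192931  276.49701768] [[-0.974, -0.226, -0.0], [-0.226, 0.974, 0.0], [0.0, 0.0, -1.0]] [  2.2  13.1  22.7 103.8  -5.6  64.2 130. ]
[array([322.4, 238.5]), array([362.3, 223.8]), array([279.7, 201.5])]
[array([256.5, 208. ]), array([257.5, 211.6]), array([537. , 267.1])]
```

View pics/m2.png

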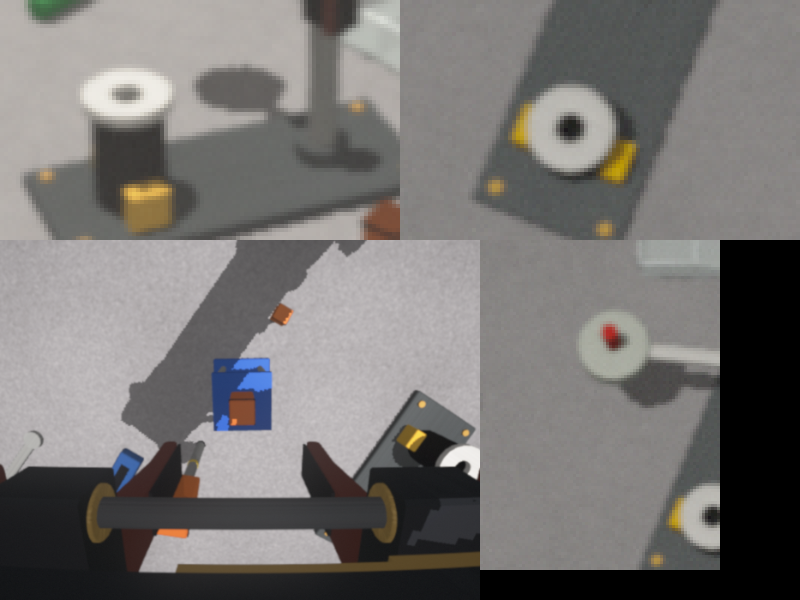

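The bore is clear and the lamp points left. The bore centre is at side px (256.1,207.9) and top px (257.4,211.4), both within 0.5 px of the prediction for (511,36,100). In the wrist view the handle is aligned with the fingers.

Run:
```python
from h import *
W=load('wrist2')
print('probe W',atz(W,282.5,199.5,170).round(1))
print('bore S',atz(load('side2'),256.1,207.9,100).round(1),'T',atz(load('top2'),257.4,211.4,100).round(1))
T=load('top2');hd=atz(T,180+133.5/3-.5,120+105.5/3-.5,150);print('head',hd, np.degrees(np.arctan2(hd[1]+6.5,hd[0]-655)))
# handle by colour in wrist
im=W['image'];hsv=cv2.cvtColor(im,cv2.COLOR_RGB2HSV)
m=((hsv[...,0]<14)&(hsv[...,1]>110)).astype(np.uint8);m[:170]=0;m[230:]=0;m[:,:255]=0;m[:,310:]=0
ys,xs=np.where(m);print(xs.min(),xs.max(),ys.min(),ys.max());
for p in [(x,y,z) for z in (120,170) for x,y in [(-12,-12),(12,-12),(12,12),(-12,12)]]:
    a=np.radians(13);q=[486+p[0]*np.cos(a)-p[1]*np.sin(a),-256.8+p[0]*np.sin(a)+p[1]*np.cos(a),p[2]];print(p,proj(W,q).round(1))
# collar in top & side: bright grey
for n in ('top2','side2'):
    c=load(n);g=cv2.cvtColor(c['image'],cv2.COLOR_RGB2GRAY);u,v=proj(c,[511,36,100]).astype(int);
    b=g[v-20:v+20,u-20:u+20];_,th=cv2.threshold(b,165,255,0)
    cs,_=cv2.findContours(th,cv2.RETR_EXTERNAL,cv2.CHAIN_APPROX_NONE);k=max(cs,key=cv2.contourArea);e=cv2.fitEllipse(k);print(n,e,u-20+e[0][0],v-20+e[0][1],atz(c,u-20+e[0][0],v-20+e[0][1],100).round(1))
```

```text
probe W [ 483.9 -255.   170. ]
bore S [510.5  37.3 100. ] T [511.5  36.3 100. ]
head [659.64499483 143.29072985 150.        ] 88.22383306552908
268 296 178 215
(-12, -12, 120) [266.9 175.9]
(12, -12, 120) [267.2 201.2]
(12, 12, 120) [292.8 201.2]
(-12, 12, 120) [293.  175.9]
(-12, -12, 170) [264.3 186.5]
(12, -12, 170) [264.6 216. ]
(12, 12, 170) [294.7 216.1]
(-12, 12, 170) [295.  186.6]
top2 ((19.774742126464844, 20.493539810180664), (19.124839782714844, 20.32319450378418), 91.10252380371094) 256.77474212646484 211.49353981018066 [511.1  38.1 100. ]
side2 ((18.48883628845215, 16.213912963867188), (36.10346603393555, 46.710960388183594), 64.21515655517578) 254.48883628845215 204.2139129638672 [518.5  56.2 100. ]
```

Converted, -147 mm is -0.245, -146 mm is -0.2433.

>>> carry_out([
  [[-0.0008, 0, -0.0067, 0, 0, 0, 60], [-0.0017, 0, -0.0233, 0, 0, 0, 60], [-0.0033, 0, -0.0467, 0, 0, 0, 60], [-0.0033, 0, -0.0733, 0, 0, 0, 60], [-0.0033, 0, -0.1, 0, 0, 0, 60], [-0.0033, 0, -0.1267, 0, 0, 0, 60], [-0.0033, 0, -0.1533, 0, 0, 0, 60], [-0.0033, 0, -0.18, 0, 0, 0, 60], [-0.0033, 0, -0.2033, 0, 0, 0, 60], [-0.0033, 0, -0.2233, 0, 0, 0, 60], [-0.0033, 0, -0.2367, 0, 0, 0, 60], [-0.0033, 0, -0.2433, 0, 0, 0, 60], [-0.0033, 0, -0.245, 0, 0, 0, 60], [-0.0033, 0, -0.245, 0, 0, 0, 50], [-0.0033, 0, -0.245, 0, 0, 0, 40], [-0.0033, 0, -0.245, 0, 0, 0, 34], [-0.0033, 0, -0.245, 0, 0, 0, 31], [-0.0033, 0, -0.245, 0, 0, 0, 29], [-0.0033, 0, -0.245, 0, 0, 0, 28], [-0.0033, 0, -0.245, 0, 0, 0, 27]],
], squeeze=10)

```text
clock: 11.05
ee_pos: [485.2, -257.1, 129.7]
ee_rot: [[-0.974, -0.225, 0.0], [-0.225, 0.974, 0.0], [-0.0, -0.0, -1.0]]
contact_force: [0.3, -0.6, 0.5]
finger_gap: 27.5
finger_force: 0.0
```

>>> carry_out([
  [[0, 0, 0, 0, 0, 0, 25], [0, 0, 0, 0, 0, 0, 23], [0, 0, 0, 0, 0, 0, 20], [0, 0, 0, 0, 0, 0, 20], [0, 0, 0, 0, 0, 0, 20], [0, 0, 0, 0, 0, 0, 20]],
], squeeze=15)

```text
clock: 11.65
ee_pos: [485.2, -257.0, 129.7]
ee_rot: [[-0.974, -0.225, 0.0], [-0.225, 0.974, 0.0], [-0.0, 0.0, -1.0]]
contact_force: [0.2, 2.6, 1.2]
finger_gap: 24.1
finger_force: 15.0
```

Converted, 135 mm is 0.225, 130 mm is 0.2167.

>>> carry_out([
  [[0, 0, 0.0017, 0, 0, 0, 20], [0, 0, 0.005, 0, 0, 0, 20], [0, 0, 0.0117, 0, 0, 0, 20], [0, 0, 0.0217, 0, 0, 0, 20], [0, 0, 0.035, 0, 0, 0, 20], [0, 0, 0.05, 0, 0, 0, 20], [0, 0, 0.0667, 0, 0, 0, 20], [0, 0, 0.085, 0, 0, 0, 20], [0, 0, 0.1033, 0, 0, 0, 20], [0, 0, 0.1217, 0, 0, 0, 20], [0, 0, 0.14, 0, 0, 0, 20], [0, 0, 0.1583, 0, 0, 0, 20], [0, 0, 0.1767, 0, 0, 0, 20], [0, 0, 0.1933, 0, 0, 0, 20], [0, 0, 0.2067, 0, 0, 0, 20], [0, 0, 0.2167, 0, 0, 0, 20], [0, 0, 0.2233, 0, 0, 0, 20], [0, 0, 0.225, 0, 0, 0, 20]],
], squeeze=25)

```text
clock: 13.45
ee_pos: [485.2, -257.2, 265.0]
ee_rot: [[-0.974, -0.225, 0.0], [-0.225, 0.974, -0.0], [-0.0, -0.0, -1.0]]
contact_force: [0.4, -0.7, -1.7]
finger_gap: 24.2
finger_force: 25.0
```

Converted, 293.5 mm is 0.4892, 265 mm is 0.4417.

>>> carry_out([
  [[0.0005, 0.005, 0, 0, 0, 0, 20], [0.0017, 0.0183, 0, 0, 0, 0, 20], [0.0033, 0.0383, 0, 0, 0, 0, 20], [0.0058, 0.065, 0, 0, 0, 0, 20], [0.0083, 0.095, 0, 0, 0, 0, 20], [0.0117, 0.1283, 0, 0, 0, 0, 20], [0.015, 0.1633, 0, 0, 0, 0, 20], [0.0183, 0.2, 0, 0, 0, 0, 20], [0.0208, 0.2367, 0, 0, 0, 0, 20], [0.0242, 0.2733, 0, 0, 0, 0, 20], [0.0275, 0.31, 0, 0, 0, 0, 20], [0.03, 0.3467, 0, 0, 0, 0, 20], [0.0333, 0.3817, 0, 0, 0, 0, 20], [0.0367, 0.4133, 0, 0, 0, 0, 20], [0.0392, 0.4417, 0, 0, 0, 0, 20], [0.0408, 0.4633, 0, 0, 0, 0, 20], [0.0422, 0.4783, 0, 0, 0, 0, 20], [0.043, 0.4867, 0, 0, 0, 0, 20], [0.043, 0.4892, 0, 0, 0, 0, 20], [0.043, 0.4892, 0, 0, 0, 0, 20]],
])

```text
clock: 15.45
ee_pos: [510.9, 35.9, 264.6]
ee_rot: [[-0.974, -0.225, -0.0], [-0.225, 0.974, -0.0], [0.0, -0.0, -1.0]]
contact_force: [-0.3, -0.7, -2.1]
finger_gap: 24.0
finger_force: 25.0
```

Run:
```python
from h import *
s=readout.read_state();print(s['clock'],s['ee_pos'],s['contact_force'])
for n in ['side','top','wrist']: cap(n,n+'3')
I=[cv2.imread(f'pics/{n}3.png') for n in ['side','top','wrist']]
out=np.zeros((600,800,3),np.uint8)
S=load('side3');u,v=proj(S,[511,36,140]).astype(int);print('side crop org',u-28,v-45)
out[:600,:373]=cv2.resize(I[0][v-45:v+45,u-28:u+28],(373,600),interpolation=3)
out[:300,400:]=cv2.resize(I[2],(400,300),interpolation=2)
u,v=proj(load('top3'),[511,36,100]).astype(int);print('top org',u-30,v-22)
out[300:593,400:]=cv2.resize(I[1][v-22:v+22,u-30:u+30],(400,293),interpolation=3)
cv2.imwrite('pics/m3.png',out)
for p in [[511,36,100],[511,36,143]]: print([proj(load(n+'3'),p).round(1) for n in ['side','wrist']])
```

```text
15.45 [510.91180139  35.94365434 264.62446874] [-0.32515411 -0.65319456 -2.10733667]
side crop org 227 150
top org 227 189
[array([256.5, 208. ]), array([280.8, 188.7])]
[array([255.9, 194.7]), array([280.6, 199.2])]
```

View pics/m3.png

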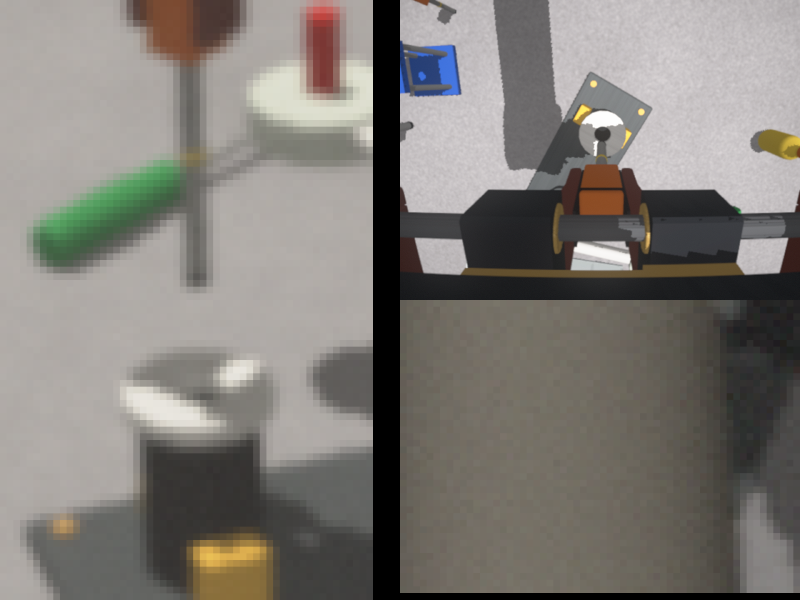

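The rod is upright. Its slant of 9 crop px over its length matches the projection of a vertical line. The tip is about 50 mm above the collar, at roughly (256.0,191.6), where I predicted it. I'll lower it to about 10 mm above the collar and look closer.

Converted, -38 mm is -0.0633, -36 mm is -0.06.

>>> carry_out([
  [[0, 0.0003, -0.0033, 0, 0, 0, 20], [0, 0.0007, -0.01, 0, 0, 0, 20], [0, 0.0008, -0.02, 0, 0, 0, 20], [0, 0.0008, -0.0317, 0, 0, 0, 20], [0, 0.0008, -0.0433, 0, 0, 0, 20], [0, 0.0008, -0.0533, 0, 0, 0, 20], [0, 0.0008, -0.06, 0, 0, 0, 20], [0, 0.0008, -0.0633, 0, 0, 0, 20], [0, 0.0008, -0.0633, 0, 0, 0, 20], [0, 0.0008, -0.0633, 0, 0, 0, 20]],
])

```text
clock: 16.6
ee_pos: [511.1, 36.9, 226.9]
ee_rot: [[-0.974, -0.225, 0.0], [-0.225, 0.974, 0.0], [-0.0, -0.0, -1.0]]
contact_force: [0.4, -0.0, -1.1]
finger_gap: 23.8
finger_force: 25.0
```

Run:
```python
from h import *
s=readout.read_state();print(s['clock'],s['ee_pos'],s['contact_force'])
for n in ['side','wrist']: cap(n,n+'4')
I=[cv2.imread(f'pics/{n}4.png') for n in ['side','wrist']]
out=np.zeros((600,800,3),np.uint8)
out[:, :320]=cv2.resize(I[0][165:225,240:272],(320,600),interpolation=3)  # x10
out[:, 330:800]=cv2.resize(I[1][150:225,252:311],(470,600),interpolation=3)
print('wrist scale',470/59,8)
cv2.imwrite('pics/m4.png',out)
for p in [[511,36.3,100],[511,36.3,112],[511,36.3,172]]: print([proj(load(n+'4'),p).round(1) for n in ['side','wrist']])
```

```text
16.6 [511.1375085   36.91355068 226.85708298] [ 0.44247903 -0.01090693 -1.11144473]
wrist scale 7.966101694915254 8
[array([256.5, 208. ]), array([279.5, 197.1])]
[array([256.3, 204.3]), array([279.4, 200.4])]
[array([255.5, 185.3]), array([278.7, 222.2])]
```

View pics/m4.png

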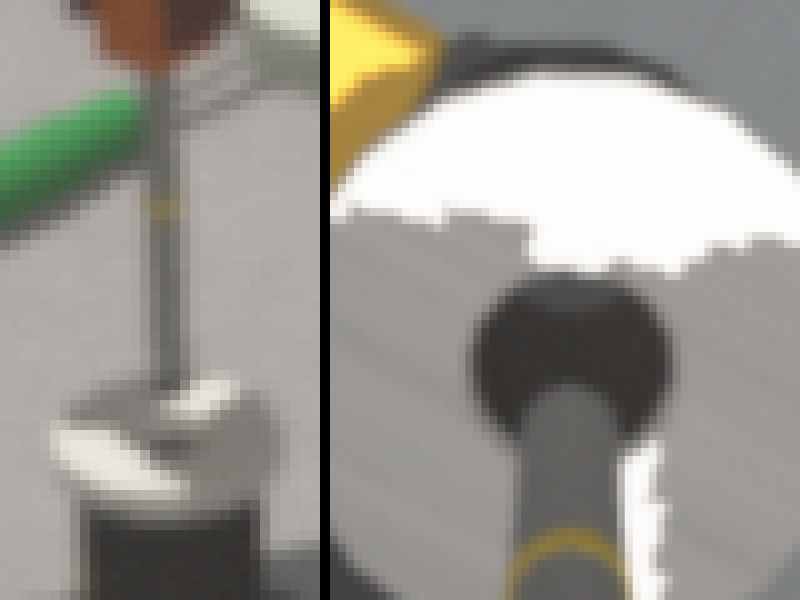

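The side crop shows the rod tip at about (171,380) and the bore at (173,438). The wrist crop shows the bore centre at about (572,361) and the rod at x≈569, so it is centred sideways. Fore-aft, the tip's apparent position needs a numeric check.

Run:
```python
from h import *
np.set_printoptions(linewidth=200)
for tag,x,y,tip in [('side3',510.9,35.9,150),('side4',511,36.9,112)]:
    S=load(tag);im=S['image'].astype(int)
    print(tag,[ (d,proj(S,[x,y,tip+d]).round(1).tolist()) for d in (0,58,60,62,105)])
    v0=int(proj(S,[x,y,tip])[1]); u0=int(round(proj(S,[x,y,tip])[0]))
    for v in range(v0-8,v0+8): print(v,im[v,u0-7:u0+8].sum(1)//3)
W=load('wrist4');g=W['image'].astype(int).sum(2)//3
x0,y0=511.1,36.9
print('wrist tip up-edge/pred', [proj(W,[x0+dx,y0+dx*.23,z]).round(1).tolist() for dx,z in ((0,112),(-4.87,112),(0,170),(-4.87,170),(-4.87,174),(0,100),(-11*.974,100),(11*.974,100))])
print('col 281 rows',[(v,int(g[v,281])) for v in range(178,222)])
for v in (188,190,192,194,196,198,200): print(v,g[v,264:302])
```

```text
side3 [(0, [255.8, 192.5]), (58, [255.0, 173.6]), (60, [255.0, 172.9]), (62, [255.0, 172.2]), (105, [254.3, 157.6])]
184 [116 137 158 168 163 140 110  98 114 145 167 172 172 174 174]
185 [152 163 169 171 165 143 111 102 114 145 169 173 172 172 173]
186 [168 171 172 170 166 145 115 103 114 146 168 173 173 173 173]
187 [170 169 172 170 166 144 114 101 115 146 167 172 174 174 173]
188 [168 169 170 169 165 143 115 103 114 144 166 171 173 174 175]
189 [169 169 169 169 163 143 114 101 110 141 166 172 173 173 173]
190 [170 169 169 170 166 141 113  97 106 139 164 171 172 171 172]
191 [170 171 172 171 166 141 106  87  98 136 164 171 171 172 170]
192 [172 170 172 171 168 148 117 100 112 143 166 170 171 171 172]
193 [170 171 169 171 169 162 151 144 151 163 170 171 172 171 171]
194 [171 171 171 170 170 171 169 168 170 171 172 172 171 171 171]
195 [172 171 170 170 171 172 174 173 173 173 170 171 171 172 171]
196 [170 171 171 171 171 172 173 172 171 171 170 170 172 171 170]
197 [172 171 172 170 171 171 172 171 170 170 170 170 171 172 171]
198 [171 171 171 171 171 170 170 172 170 169 170 169 169 17
[... 2311 characters left out ...]
 55  53  55  54  55  55  55  55  65  99 135 149 151 151 150 152 153]
194 [151 152 154 152 143 113  74  53  50  51  51  51  52  52  52  53  53  52  51  53  53  53  53  54  53  54  54  54  54  58  87 129 148 153 152 151 150 151]
196 [149 150 151 150 141 113  73  52  48  50  51  52  51  52  52  53  53  53  52  52  53  53  52  54  53  53  54  53  53  56  83 125 147 153 154 154 154 153]
198 [147 147 149 147 142 122  85  57  49  49  51  51  51  53  61  70  77  85  84  79  71  61  55  53  52  53  53  53  54  67 101 134 149 153 153 154 153 154]
200 [151 151 148 148 145 135 114  78  55  49  49  52  60  77  90  96  97  98  99  97  96  92  81  64  54  52  52  53  66  98 128 146 154 155 156 154 153 153]
```

Run:
```python
from h import *
def edges(g,v,u,w=9,dark=True):
    r=g[v,int(u)-w:int(u)+w+1].astype(float); bg=np.median(np.r_[r[:4],r[-4:]]); d=np.clip(bg-r-6,0,None)
    return (d*np.arange(len(r))).sum()/d.sum()+int(u)-w
for tag,x,y,tip,rows in [('side3',510.9,35.9,150,list(range(162,171))+list(range(186,192))),('side4',511.0,36.9,112,list(range(174,178))+list(range(190,201)))]:
    S=load(tag);g=S['image'].mean(2)
    for v in rows:
        z=min(np.arange(tip,tip+105,.5),key=lambda z:abs(proj(S,[x,y,z])[1]-v)); pu=proj(S,[x,y,z])[0]
        print(tag,v,z,'pred',pu.round(2),'obs',round(edges(g,v,round(pu)),2))
S=load('side2');g=S['image'].mean(2)
for z in (40,50,60,70,80):
    p=proj(S,[511,36,z]);v=int(round(p[1]));r=g[v,int(p[0])-25:int(p[0])+25]
    e=[i for i in range(49) if (r[i]-90)*(r[i+1]-90)<0]; print('mast',z,v,p.round(2),[int(p[0])-25+i+(r[i]-90)/(r[i]-r[i+1]) for i in e])
W=load('wrist4');gw=W['image'].mean(2)
for v in (202,206,210,214,219,222): print(v,gw[v,268:296].astype(int))
```

```text
side3 162 242.0 pred 254.53 obs 255.01
side3 163 239.5 pred 254.57 obs 255.03
side3 164 236.5 pred 254.61 obs 255.11
side3 165 233.5 pred 254.66 obs 255.13
side3 166 230.5 pred 254.7 obs 255.14
side3 167 227.5 pred 254.74 obs 255.84
side3 168 224.5 pred 254.79 obs 256.08
side3 169 221.5 pred 254.83 obs 256.05
side3 170 218.5 pred 254.87 obs 256.44
side3 186 170.0 pred 255.56 obs 254.72
side3 187 167.0 pred 255.6 obs 255.75
side3 188 164.0 pred 255.64 obs 255.97
side3 189 161.0 pred 255.68 obs 256.01
side3 190 157.5 pred 255.73 obs 256.06
side3 191 154.5 pred 255.77 obs 256.08
side4 174 206.5 pred 254.86 obs 256.14
side4 175 203.5 pred 254.9 obs 254.13
side4 176 200.5 pred 254.94 obs 253.14
side4 177 197.0 pred 254.99 obs 252.17
side4 190 157.5 pred 255.55 obs 255.98
side4 191 154.0 pred 255.6 obs 256.0
side4 192 151.0 pred 255.64 obs 256.08
side4 193 148.0 pred 255.68 obs 256.11
side4 194 144.5 pred 255.73 obs 256.11
side4 195 141.5 pred 255.77 obs 256.15
side4 196 138.5 pred 255.81 obs 256.15
side4 197 135.0 pred 255.86 obs 256.14
side4 198 132.0 pred 255.9 obs 256.22
side4 199 129.
[... 464 characters left out ...]
132 115  91  65  52  58  77  91  95  97  97  98  99  98  96  96
  93  81  63  53  55  73 101 127 143 152]
206 [154 154 153 153 149 141 130 112  98  95  96  96  96  98  97  97  96  95
  95 100 120 154 187 224 236 200 162 155]
210 [152 152 153 153 154 154 147 120 100  95  95  95  96  97  97  96  96  95
  95 109 179 244 251 248 208 161 154 154]
214 [151 151 151 151 151 151 141 113  95  94  93  94  95  96  96  96  95  95
  94  98 165 244 251 251 247 219 168 151]
219 [150 152 152 153 153 149 134 114 105 106 103 100  99  98  98 101 102 103
 104 106 136 214 248 248 212 163 153 154]
222 [148 148 148 149 149 144 123 105  96  92  92  92  93  94  94  95  94  93
  92  94 111 181 244 251 247 233 187 158]
```

Converted, -9 mm is -0.015, -2.8 mm is -0.0047.

>>> carry_out([
  [[-0.0017, 0, -0.0017, 0, 0, 0, 20], [-0.0033, 0, -0.005, 0, 0, 0, 20], [-0.0047, 0, -0.0083, 0, 0, 0, 20], [-0.0047, 0, -0.0117, 0, 0, 0, 20], [-0.0047, 0, -0.015, 0, 0, 0, 20], [-0.0047, 0, -0.015, 0, 0, 0, 20], [-0.0047, 0, -0.015, 0, 0, 0, 20]],
])

```text
clock: 17.4
ee_pos: [508.2, 36.9, 217.6]
ee_rot: [[-0.974, -0.225, -0.0], [-0.225, 0.974, -0.0], [0.0, -0.0, -1.0]]
contact_force: [0.1, 0.1, -1.5]
finger_gap: 24.2
finger_force: 25.0
```

```bash
cat > wv.py <<'E'
from h import *
import sys
np.set_printoptions(linewidth=220)
tag=sys.argv[1];W=cap('wrist',tag);g=W['image'].mean(2);s=readout.read_state();p=s['ee_pos'];print(s['clock'],p,s['contact_force'])
x0,y0,z0=p;tip=z0-114.7;print('tip z',tip)
pr=lambda dx,z:proj(W,[x0+dx*.974,y0+dx*.225,z]).round(1)
print('tip upedge',pr(-5,tip),'band c upedge',pr(-5,tip+60),'bore c',pr(0,100),'bore up',pr(-11,100))
b=pr(0,100);cb=281;r0=int(b[1])-12
for v in range(int(b[1])-18,int(b[1])+26): print(v,g[v,264:300].astype(int))
E
python3 wv.py wrist5
```

```text
17.45 [508.21017635  36.88956258 217.67939003] [ 0.5522359   0.13079829 -1.78724307]
tip z 102.97939002989564
tip upedge [280.1 195. ] band c upedge [279.6 215.5] bore c [280.1 200.2] bore up [280.1 187.1]
182 [156 155 154 153 153 153 153 152 152 153 154 154 153 151 154 196 247 252 253 253 253 253 252 251 251 252 253 253 253 253 253 253 253 253 253 253]
183 [155 157 156 154 154 152 153 152 153 152 153 153 153 153 155 187 239 248 251 252 253 253 251 233 226 245 250 250 250 251 252 253 253 253 253 250]
184 [155 155 157 156 155 155 154 152 152 152 152 153 153 153 154 164 192 205 222 244 249 250 245 207 177 198 209 210 210 224 245 250 250 251 247 226]
185 [154 155 155 156 156 156 155 154 153 152 151 151 152 152 152 155 158 159 168 194 205 207 199 172 159 159 160 160 161 171 198 207 209 209 202 175]
186 [153 153 153 154 156 155 156 155 155 154 153 151 152 152 152 153 153 154 154 157 158 158 157 155 154 154 155 155 154 156 159 160 160 160 159 155]
187 [153 154 153 153 154 154 156 155 155 154 154 153 152 152 151 151 151 152 152 153 153 152 151 152 153 154 154 154 155 154 155 155 154 154 154
[... 5005 characters left out ...]
111 101  95  94  94  95  95  95  96  95  95  95 100 128 201 246 251 251 251 246 205 158 150 151 152]
222 [154 153 151 151 151 151 151 151 150 145 123 105  95  93  93  93  95  95  96  95  96  94  93  95 112 183 246 252 252 251 246 202 155 148 150 150]
223 [153 153 154 153 152 150 150 150 150 145 122 101  93  92  92  93  94  94  95  95  94  93  93  93 104 172 244 252 252 251 243 196 154 149 149 148]
224 [152 152 153 154 153 152 151 151 149 140 118  99  91  93  92  93  93  94  94  95  94  94  93  92  99 157 236 251 252 250 225 172 153 149 148 147]
225 [149 151 151 152 153 153 152 152 150 138 113  96  92  91  93  92  93  94  95  94  94  94  92  91  97 149 231 250 252 249 213 164 153 151 150 149]
```

Run:
```python
from h import *
W=load('wrist5');im=W['image'][145:245,220:353,::-1];f=6
o=cv2.resize(im,(798,600),interpolation=cv2.INTER_NEAREST)
def circ(c,r,z,col):
    t=np.linspace(0,2*np.pi,60);P=[proj(W,[c[0]+r*np.cos(a),c[1]+r*np.sin(a),z]) for a in t]
    P=((np.array(P)-[220,145]+.5)*f);cv2.polylines(o,[P.astype(np.int32)],True,col,1)
circ((508.2,36.9),32,100,(0,255,0));circ((508.2,36.9),11,100,(0,255,0));circ((508.2,36.9),5,103,(0,0,255));circ((508.2,36.9),5,163,(0,0,255));circ((508.2,36.9),26,12,(255,0,255))
cv2.imwrite('pics/m5.png',o)
print(W['pose'].round(3).tolist())
```

```text
[[-0.225, 0.944, 0.243, 442.098], [0.974, 0.218, 0.055, 23.135], [-0.001, 0.249, -0.968, 380.262], [0.0, 0.0, 0.0, 1.0]]
```

View pics/m5.png

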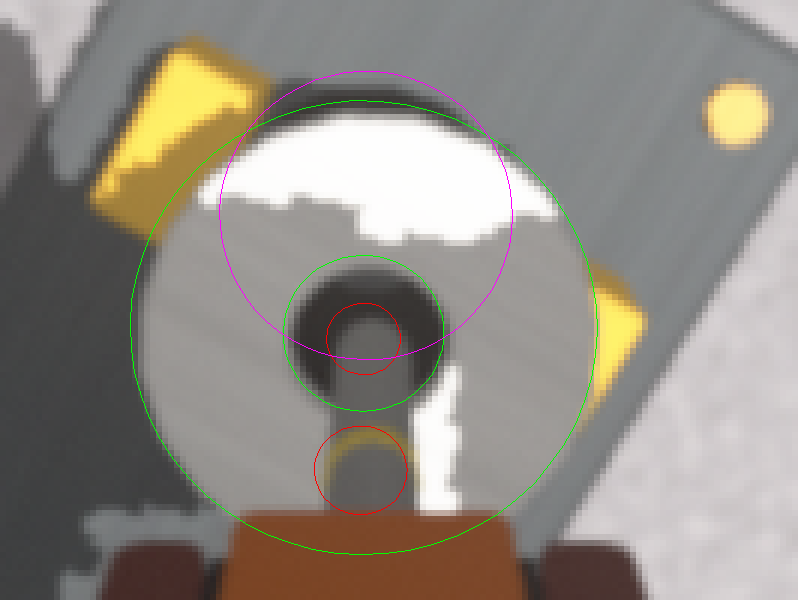

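The overlay puts the bore centre at about (369,335) and the tip centre at about (372,352) in the crop. After parallax the rod is about 1–1.6 mm too far in +x. I'll trim −1 mm in x, then lower it straight down.

Converted, -58 mm is -0.0967, -56 mm is -0.0933.

>>> carry_out([
  [[-0.0008, -0.0003, 0, 0, 0, 0, 20], [-0.0017, -0.0005, 0, 0, 0, 0, 20], [-0.0017, -0.0005, 0, 0, 0, 0, 20], [-0.0017, -0.0005, -0.0033, 0, 0, 0, 20], [-0.0017, -0.0005, -0.0083, 0, 0, 0, 20], [-0.0017, -0.0005, -0.015, 0, 0, 0, 20], [-0.0017, -0.0005, -0.0217, 0, 0, 0, 20], [-0.0017, -0.0005, -0.0283, 0, 0, 0, 20], [-0.0017, -0.0005, -0.035, 0, 0, 0, 20], [-0.0017, -0.0005, -0.0417, 0, 0, 0, 20], [-0.0017, -0.0005, -0.0483, 0, 0, 0, 20], [-0.0017, -0.0005, -0.055, 0, 0, 0, 20], [-0.0017, -0.0005, -0.0617, 0, 0, 0, 20], [-0.0017, -0.0005, -0.0683, 0, 0, 0, 20], [-0.0017, -0.0005, -0.075, 0, 0, 0, 20], [-0.0017, -0.0005, -0.0817, 0, 0, 0, 20], [-0.0017, -0.0005, -0.0883, 0, 0, 0, 20], [-0.0017, -0.0005, -0.0933, 0, 0, 0, 20], [-0.0017, -0.0005, -0.0967, 0, 0, 0, 20], [-0.0017, -0.0005, -0.0967, 0, 0, 0, 20]],
])

```text
clock: 19.45
ee_pos: [507.0, 36.6, 159.4]
ee_rot: [[-0.974, -0.225, -0.001], [-0.225, 0.974, -0.0], [0.001, 0.0, -1.0]]
contact_force: [-0.4, -0.3, -1.2]
finger_gap: 23.6
finger_force: 25.0
```

Run:
```python
from h import *
s=readout.read_state();x,y,z=s['ee_pos'];print(s['clock'],s['ee_pos'],s['contact_force'],'band z',z-54.7)
W=cap('wrist','wrist6');S=cap('side','side6')
o=np.zeros((600,800,3),np.uint8);f=8
def put(C,u0,v0,w,h,ox,f,circs):
    a=cv2.resize(C['image'][v0:v0+h,u0:u0+w,::-1],(w*f,h*f),interpolation=cv2.INTER_NEAREST)
    for c,r,zz,col in circs:
        t=np.linspace(0,2*np.pi,60);P=np.array([proj(C,[c[0]+r*np.cos(q),c[1]+r*np.sin(q),zz]) for q in t])
        cv2.polylines(a,[((P-[u0,v0]+.5)*f).astype(np.int32)],True,col,1)
    o[:h*f,ox:ox+w*f]=a
pb=proj(W,[x,y,100]).astype(int);print('wrist org',pb-[30,42])
put(W,pb[0]-30,pb[1]-42,60,75,0,8,[((x,y),11,100,(0,255,0)),((x,y),32,100,(0,255,0)),((x,y),5,z-54.7,(0,0,255))])
ps=proj(S,[511,36,100]).astype(int);print('side org',ps-[15,35])
put(S,ps[0]-15,ps[1]-35,31,60,490,10,[((511,36.5),11,100,(0,255,0)),((511,36.5),32,100,(0,255,0))])
cv2.imwrite('pics/m6.png',o)
```

```text
19.45 [506.98708826  36.57882682 159.37913034] [-0.40965413 -0.34284686 -1.16673536] band z 104.67913033881614
wrist org [249 178]
side org [241 173]
```

View pics/m6.png

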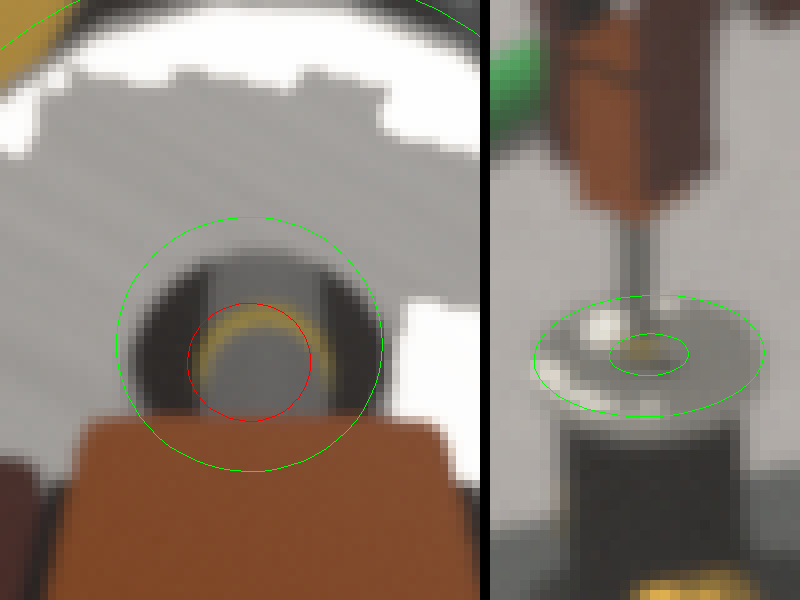

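The wrist crop shows the rod clear of the bore on every side, with the rod centre at about (266,369) and the bore centre at about (259,366). The band is still about 5 mm high. I'll check the band height numerically.

Run:
```python
from h import *
for tag,x,y,b in [('side3',511.5,36.2,209.9),('side4',511.7,37.2,172.1),('side6',508.2,37,104.7)]:
    S=load(tag);p=proj(S,[x,y,b]);u,v=p.round().astype(int);im=S['image'].astype(float)
    c=im[v-6:v+7,u-2:u+4];d=np.clip((c[...,0]+c[...,1])/2-c[...,2]-18,0,None)
    prof=d.sum(1);print(tag,p.round(2),(prof*np.arange(v-6,v+7)).sum()/prof.sum(),prof.round())
S=load('side6');g=S['image'].mean(2)
for v in range(196,203):print(v,g[v,248:264].astype(int))
print([proj(S,[511,36.5,z]).round(2).tolist() for z in (135,127,115)])
```

```text
side3 [255.11 172.83] 173.21757322175733 [ 0.  0.  0.  0.  0. 13. 68. 37.  1.  0.  0.  0.  0.]
side4 [255.49 185.1 ] 185.41142857142856 [ 0.  0.  0.  0.  0.  0. 50. 36.  0.  0.  0.  0.  0.]
side6 [255.43 206.79] 207.37755102040816 [ 0.  0.  0.  0.  0.  0. 61. 37.  0.  0.  0.  0.  0.]
196 [172 171 170 171 165 144 113  98 109 140 164 170 171 172 172 171]
197 [171 172 172 172 167 147 118 101 107 139 165 170 171 170 172 171]
198 [172 172 172 172 167 148 119 101 107 139 164 169 169 169 170 170]
199 [170 170 170 170 167 149 119 101 108 140 165 170 170 170 170 171]
200 [171 170 171 170 167 149 120 100 108 141 166 173 172 168 169 169]
201 [172 171 171 171 166 147 118 101 109 141 165 170 167 169 171 170]
202 [171 168 167 165 157 138 114  98 111 146 168 163 158 160 164 166]
[[255.94, 197.12], [256.05, 199.63], [256.21, 203.36]]
```

Converted, -4.7 mm is -0.0078, 1.2 mm is 0.002.

>>> carry_out([
  [[0.0007, -0.0002, -0.0008, 0, 0, 0, 20], [0.0013, -0.0003, -0.0025, 0, 0, 0, 20], [0.002, -0.0005, -0.0042, 0, 0, 0, 20], [0.002, -0.0005, -0.0058, 0, 0, 0, 20], [0.002, -0.0005, -0.0072, 0, 0, 0, 20], [0.002, -0.0005, -0.0078, 0, 0, 0, 20], [0.002, -0.0005, -0.0078, 0, 0, 0, 20], [0.002, -0.0005, -0.0078, 0, 0, 0, 20], [0.002, -0.0005, -0.0078, 0, 0, 0, 20], [0.002, -0.0005, -0.0078, 0, 0, 0, 20], [0.002, -0.0005, -0.0078, 0, 0, 0, 20], [0.002, -0.0005, -0.0078, 0, 0, 0, 20]],
])

```text
clock: 20.75
ee_pos: [508.4, 36.3, 155.0]
ee_rot: [[-0.974, -0.225, 0.0], [-0.225, 0.974, 0.0], [-0.0, 0.0, -1.0]]
contact_force: [0.7, -0.0, -1.3]
finger_gap: 24.2
finger_force: 25.0
```

Run:
```python
from h import *
np.set_printoptions(linewidth=220)
s=readout.read_state();x,y,z=s['ee_pos'];print(s['clock'],s['ee_pos'],s['contact_force'],s['ft_torque'],'band z',z-54.7)
W=cap('wrist','wrist7');S=cap('side','side7');cap('top','top7')
g=W['image'].mean(2);b=proj(W,[x,y,100]);print(b)
for v in range(int(b[1])-18,int(b[1])+10):print(v,g[v,258:304].astype(int))
im=S['image'].astype(int);print('side band rows r+g-2b')
for v in range(204,213):print(v,((im[v,250:263,0]+im[v,250:263,1])//2-im[v,250:263,2]),im[v,250:263].sum(1)//3)
```

```text
20.75 [508.35376095  36.27240938 154.97816674] [ 0.72663687 -0.04736076 -1.3225119 ] [0.03644969 0.05084042 0.0064397 ] band z 100.27816674017352
[279.59098183 222.66164161]
204 [157 158 158 159 159 160 160 160 160 160 160 160 158 157 157 156 156 156 156 157 157 158 158 158 158 158 156 156 157 156 158 159 160 160 159 160 158 159 159 160 159 159 158 158 157 157]
205 [158 157 157 157 158 159 159 160 160 160 160 160 159 159 158 157 156 156 156 156 156 157 158 158 157 158 157 157 156 156 157 158 158 159 159 160 159 159 159 159 160 159 159 158 158 157]
206 [159 158 158 157 156 158 158 159 159 160 161 160 160 160 159 158 157 157 157 156 156 156 156 156 157 158 158 158 158 157 156 155 157 158 158 160 159 161 160 160 159 159 159 159 158 159]
207 [160 159 159 159 158 158 157 157 158 159 159 159 160 160 160 159 159 158 157 156 155 154 154 154 155 156 156 157 157 158 157 157 155 157 157 158 159 160 159 159 159 158 159 159 159 159]
208 [161 161 159 159 159 158 157 158 157 158 158 158 160 159 159 160 159 159 156 154 150 148 146 145 146 147 148 150 153 156 156 157 156 156 156 156 158 158 159 159 1
[... 4593 characters left out ...]
114 122 123 124 122]
206 [11 11 11 11  9  7  6  8  7  7  7  7  7] [179 211 215 193 150 112  99 101 113 122 123 122 124]
207 [ 8  9  9  8 10 14 14 15 12  9  7  7  6] [144 160 160 145 122 105  99 102 113 121 122 121 121]
208 [ 7  7  6  9 20 32 36 34 22 10  7  8  7] [123 125 124 119 112 105 102 102 110 115 120 121 121]
209 [ 7  7  6  8 17 31 38 34 21  8  6  5  6] [122 120 119 111 104 102 105 101  99 105 115 119 123]
210 [ 8  7  6  6  9 13 16 14  9  7  6  8  7] [127 122 120 118 114 113 113 112 112 113 119 120 121]
211 [9 9 7 7 7 7 8 8 8 6 7 7 7] [160 150 138 126 121 120 119 121 119 120 121 121 121]
212 [13 11 10  9  9  7  8  8  8  7  7  7  7] [207 203 183 157 139 129 135 134 125 123 122 122 123]
```

The rod and bore are concentric at the collar plane: columns 281.6 and 281.8, both widest at row 223. The band's height from the TCP is 100.3 mm, and contact forces are near zero. Handing in.

```bash
python3 -c "
from plant import *
s=readout.read_state();print(s['clock'],s['dq'].round(2),s['finger_force'])
print(job_done())"
```

```text
20.9 [ 0.03 -0.01 -0.02  0.01 -0.01 -0.03  0.07] 24.997330605983734
the job is handed in; nothing more can be done
None
```

I swung the lamp about 70° to the robot's left, then lowered the middle-sized probe into the bore and handed in at 20.9 s with the arm holding it still: band level with the collar top to about 0.3 mm, centred to within about 1 mm, and no contact force seen when checked. The result of the judging wasn't shown. A possible lean of up to about 1.7° in one camera (not in the other) was left uncorrected, and I didn't look again at the bystander objects after the final move.

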